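# Press a new bronze bushing into a trolley wheel

### The job

The trolley wheel lying on the wooden block needs a new bearing: take the smaller of the two flanged bronze bushings from the metal tray, start it nose first and square in the bore of the wheel's hub, and press it in steadily until its flange sits flush on the hub all round. When you feel it bottom, bed it with a firm push of 25 to 30 N held for a moment, and do not ram it: the plastic hub splits at about 36 N. Leave the wheel lying flat on its block, leave the other things as they are and let go.

Things in the scene. Friction and masses are not known exactly. Their poses are not given: they have to be found in the camera images.
- bushing_center (a point): Smaller of two bronze flanged bushings, about 100 g, standing nose down in the tray. 37 mm tall: barrel 28 mm diameter, 32 mm long, its lowest 5 mm tapering to 25 mm; on top a flange 40 mm in diameter, 5 mm thick; 18 mm through hole. Point on its axis half-way up, 18.5 mm below the flange's top, 13.5 mm below the flange's underside (shoulder). z axis: nose to flange.
- hub_mouth (a point): Centre of the bore's mouth in the upper face of the wheel's hub, z axis up along the bore. Bore 29 mm in diameter, right through, with six low crush ribs along it that pinch the barrel. Seated, bushing_center lies 13.5 mm below this point and the flange's top 5 mm above it. The hub splits at a push of 36 N (43 N on the block, with the weight of wheel and bushing).
- wheel: Loose trolley wheel lying on the block: 125 mm diameter, 0.6 kg, white plastic, black tyre; hub 50 mm diameter, 46 mm long, 4 mm proud of the tyre either side. Origin: centre of the hub's lower face. The bushing enters freely for 9 mm; the last 23 mm need a push that rises from about 5 to 10 N (to 16 N in tight wheels), then climbs steeply at the bottom. It stays where it is left.
- block: Wooden block under the wheel, 150 x 150 mm, fixed; it stands 25 to 45 mm above the counter. Origin on its vertical centre line 45 mm below its top face; z axis up, x and y along its sides. The hub's lower end stands on it.
- tray: Shallow metal parts tray, 120 x 190 mm, with a lip 14 mm high, fixed; floor 3 mm thick. Origin at the centre of its underside, y along its long side. The two bushings stand in it about 90 mm apart along its length, either one on either side.
- big_bushing_center (a point): Bystander: the larger bronze bushing, barrel 38 mm, flange 54 mm in diameter, 37 mm tall; too big for the wheel. Point on its axis half-way up.
- hammer: Bystander: a 260 mm hammer lying on the counter, handle along its x axis.
- tin: Bystander: a closed tin of grease, 72 mm in diameter, 75 mm tall, upright.
- tee: Bystander: a grey plastic pipe tee, 92 mm long, 42 mm high, lying on the counter.
Things that resemble listed ones, but are neither listed nor needed, are in the scene too. Leave any pink or yellow look-alike of the part that bears bushing_center alone.

How it is judged (in metres and radians):
On the way:
1. with its flange on the hub, the bushing is bedded by a firm push: over 20 N, that is over 27 N between wheel and block with their weight (contact force between wheel and block above 27 N and z of bushing_center in the frame of hub_mouth below -0.012 m and horizontal distance between bushing_center and hub_mouth below 0.003 m), for 0.2 s.
At the end, for the whole second after the job is handed in: The smaller bushing stands square in the hub's bore (within 0.05 rad and 3 mm of its axis) with its flange's shoulder within 1.5 mm of the hub's face, the wheel lies flat (within 0.05 rad) on its block with its centre within 60 mm of the block's centre, and the robot has let go (z of bushing_center in the frame of hub_mouth between -0.016 and -0.012 m and horizontal distance between bushing_center and hub_mouth below 0.003 m and angle between the z axis of bushing_center and the z axis of hub_mouth, either way round below 0.05 rad and angle between hub_mouth's own z axis and vertical below 0.05 rad and z of hub_mouth in the frame of block between 0.088 and 0.094 m and horizontal distance between hub_mouth and block below 0.06 m); the robot touches nothing.
It fails at once if the bushing is rammed and the hub splits: the wheel is pressed onto its block with more than 43 N, which is a push of 36 N and the weight of wheel and bushing (contact force between wheel and block above 43 N).
It fails at once if the larger bushing is moved more than 30 mm (distance of big_bushing_center from where it was at the start of the episode above 0.03 m).
It fails at once if the hammer is moved more than 30 mm (distance of hammer from where it was at the start of the episode above 0.03 m).
It fails at once if the tin is moved more than 30 mm (distance of tin from where it was at the start of the episode above 0.03 m).
It fails at once if the pipe tee is moved more than 30 mm (distance of tee from where it was at the start of the episode above 0.03 m).
It also fails if it takes over 54 s, if anything falls off the work surface, if the arm or the gripper's body presses on something with over 40 N, if the wrist force passes 120 N, or if a joint passes its speed limit or range.

### The arm

A 6-joint arm with a two-finger parallel gripper is mounted at the origin on the work surface. World frame = base frame: x ahead of the robot, y to its left, z up, the work surface at z = 0. Lengths are in mm, angles in rad, forces in N, time in s.
With the tool pointing down it reaches from about 275 to 975 mm from the base axis. Payload 8.4 kg.
Tool frame: the origin (TCP) lies at the very end of the fingers, on their centre line; the grasp point (between the pads) lies 19 mm behind it; z points along the fingers, y is the line along which they close (so a half turn about z gives the same grasp; the last joint's range is limited). The gripper opens to 92 mm and grips with 3 to 60 N. Pads are 20 mm wide; open, the fingers measure 128 mm over their backs; the gripper's body (75 mm by 189 mm) begins 69 mm behind the grasp point.
Start: joints at [1.202, 0.353, 1.633, -0, 1.155, -0.002], TCP at [224.142, 583.428, 214.583] pointing down, gripper open.
Joint ranges: [-2.63, 2.63], [-0.92, 2.1], [0.06, 2.66], [-1.3, 4.44], [0, 2.69], [-3.02, 3.02]. Speed limits (rad/s): [2.22, 2.22, 2.79, 3.14, 3.14, 3.14].

### API

Orientations are given as [roll, pitch, yaw] about the fixed x, y, z axes, in that order (R = Rz(yaw) Ry(pitch) Rx(roll)).
In Python, from cell import ctrl gives the robot as it stands. The module is installed in compiled form; this text tells all that it offers. Calls block until the motion is done:
- ctrl.move_ptp(position, orientation): joint-space move of the TCP to a pose.
- ctrl.move_l(position, rotation=None, max_speed=150, threshold=None): straight line of the TCP; rotation=None keeps the orientation; max_speed is the mean speed in mm/s. With threshold (N) it stops when the force on the tool has changed by that much, and returns True; else False.
- ctrl.movej(angles): joint-space move.
- ctrl.gripper_to(opening): finger opening in mm; the grip force is fixed at half the most; returns when the fingers have stopped.
- ctrl.dwell(seconds).
- ctrl.ik(position, orientation): joint angles nearest the present ones, or None.
- ctrl.get_obs(): the state.
- ctrl.read_camera(name): name is "scene" or "side" or "wrist"; returns a dict with "img" (384x512x3 uint8, blue, green, red), "range_z" (384x512 float32, mm along the optical axis (not along the pixel's ray), 0 where there is no reading), "camera_matrix" (3x3 intrinsics, pixels), "D" ([k1, k2, p1, p2, k3] as OpenCV has them; the pictures are not rectified), "extrinsics" (4x4, takes a point from world to camera coordinates); the wrist camera has in their place "hand_eye" (4x4, takes a point from camera to tool coordinates, whose origin is the TCP and whose axes are the flange's). Camera axes: x right, y down, z forward; pixel columns grow to the right and rows downward; lengths in mm; the calibration is good to about 2 mm. A picture is of the moment at which its call begins: read the wrist's pose just before it.
A pose or a line that the arm cannot do raises ctrl.Unreachable and nothing moves.
- ctrl.hand_in(): hands the job in, once; it reports no verdict.
The state is a dict: "t": time; "qpos": joint angles; "qvel": joint speeds; "joint_torque": joint torques, N m; "position": TCP position; "tool_rot": TCP orientation; "force": force on the tool from outside, world axes, zero at the start; "moment": the same for the moment, N m; "grip_width": finger opening in mm.
Only numpy, scipy, OpenCV 4.12 (cv2) and the standard library are available. Lean on these libraries where they do the work, as an engineer would, in place of code of your own. Each camera call takes 0.05 s, during which the arm holds its last target. There are 200 camera calls.

## Working session

There is one attempt and no reset: what is moved stays moved. The work goes in short steps, each a Python script; the robot and the scene stay as the last script left them, time stands still between calls to the robot, and variables do not carry over. Pictures are saved under pics/ and viewed, on a budget of 10 in all, crops included, one or two more only if the job needs it, and the job is handed in when it is done.

```bash
mkdir -p pics; cat > h.py <<'E'
import numpy as np, cv2
from scipy.spatial.transform import Rotation as R
from cell import ctrl
def grab(n):
    o=ctrl.get_obs(); c=ctrl.read_camera(n)
    if n=="wrist":
        T=np.eye(4); T[:3,:3]=R.from_euler('xyz',o["tool_rot"]).as_matrix(); T[:3,3]=o["position"]
        c["c2w"]=T@c["hand_eye"]
    else: c["c2w"]=np.linalg.inv(c["extrinsics"])
    return c
def rays(c,uv):
    p=cv2.undistortPoints(np.float64(uv).reshape(-1,1,2),c["camera_matrix"],np.float64(c["D"])).reshape(-1,2)
    return np.c_[p,np.ones(len(p))]
def onplane(c,uv,z):
    d=rays(c,uv)@c["c2w"][:3,:3].T; o=c["c2w"][:3,3]
    return o+d*((z-o[2])/d[:,2])[:,None]
def pts(c,uv):
    uv=np.int32(uv).reshape(-1,2); zz=c["range_z"][uv[:,1],uv[:,0]]
    return (rays(c,uv)*zz[:,None])@c["c2w"][:3,:3].T+c["c2w"][:3,3]
E
python3 - <<'E'
from h import *
import pickle
o=ctrl.get_obs(); print(o)
for n in("scene","side"):
    c=grab(n); cv2.imwrite(f"pics/{n}1.png",cv2.resize(c["img"],(800,600))); pickle.dump(c,open(n+".pkl","wb"))
E
```

```text
{'t': 0.0, 'qpos': array([ 1.20158696e+00,  3.53658243e-01,  1.63410731e+00, -4.69414540e-05,
        1.15515796e+00, -2.38900165e-03]), 'qvel': array([ 0.00045107,  0.00100311,  0.00035406, -0.0005861 , -0.00039204,
        0.00087638]), 'joint_torque': array([ 2.22060803e-04, -5.93838036e+01, -3.34212649e+01,  6.97346544e-02,
        2.32213625e-02, -7.43918531e-05]), 'position': array([223.99456766, 582.98010159, 213.86884859]), 'tool_rot': array([-3.14026170e+00,  3.97399924e-05,  2.77479130e+00]), 'force': array([-0.69964975,  0.18180357, -0.30073409]), 'moment': array([ 0.01919662, -0.00286296,  0.01507342]), 'grip_width': 92.03496366406789}
```

View pics/scene1.png

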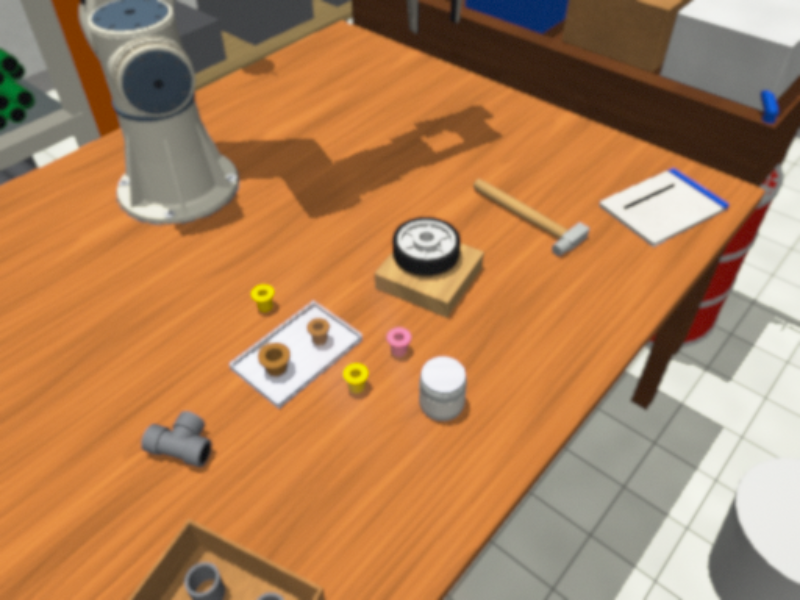

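View pics/side1.png

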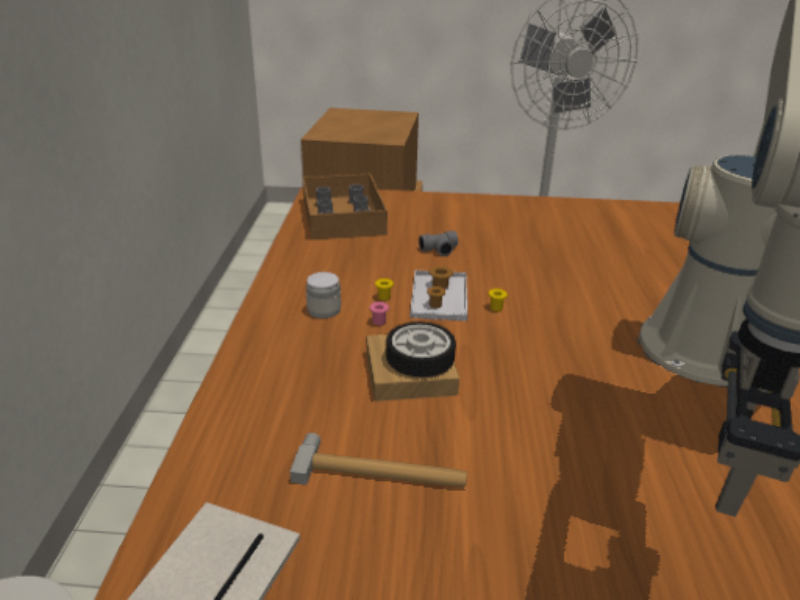

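The scene picture shows five candidates for the small bushing: bronze small in the tray (318,328), bronze large in the tray (274,358), yellow (263,297) and (356,376), and pink (399,340). By colour, size and place I choose (318,328). The wheel hub is at (427,237). The side view agrees, with the small bushing at (436,294).

```bash
python3 - <<'E'
from h import *
import pickle
c=pickle.load(open("scene.pkl","rb"))
for n,u,z in [("small",(318,326),40),("big",(274,354),40),("hub",(427,237),130-50),("y1",(263,293),37),("y2",(356,373),37),("pink",(399,337),37),("tin",(443,370),75),("tyre",(427,262),60),("blocktop",(445,292),0)]:
    u=np.array(u)*.64; print(n,onplane(c,[u],z).round(0)[0],pts(c,[u]).round(0)[0])
E
```

```text
small [ 541. -112.   40.] [ 532. -106.   31.]
big [ 530. -200.   40.] [ 517. -192.   24.]
hub [567. 144.  80.] [560. 151.  74.]
y1 [ 411. -118.   37.] [ 402. -113.   29.]
y2 [ 655. -141.   37.] [ 647. -136.   28.]
pink [658. -41.  37.] [650. -33.  26.]
tin [773. -72.  75.] [770. -70.  73.]
tyre [595. 110.  60.] [609.  90.  85.]
blocktop [632. 119.   0.] [650.  90.  39.]
```

```bash
python3 - <<'E'
from h import *
import pickle
c=grab("wrist"); print(c["hand_eye"].round(2))
# tool y along world x : yaw = +-pi/2
for yaw in(np.pi/2,-np.pi/2):
    q=[ctrl.ik([x,y,z],[np.pi,0,yaw]) for x,y,z in((541,-112,200),(567,144,200))]
    print(yaw,[None if a is None else a.round(2) for a in q])
yaw=np.pi/2
ctrl.move_ptp([541,-112,220],[np.pi,0,yaw])
c=grab("wrist"); pickle.dump(c,open("w1.pkl","wb")); cv2.imwrite("pics/w1.png",c["img"])
print(ctrl.get_obs()["t"],ctrl.get_obs()["position"],ctrl.get_obs()["qpos"])
E
```

```text
[[   0.     -0.96   -0.28   79.75]
 [   1.      0.     -0.      0.91]
 [   0.     -0.28    0.96 -169.46]
 [   0.      0.      0.      1.  ]]
1.5707963267948966 [array([-0.21,  0.26,  1.8 , -0.  ,  1.08, -0.21]), array([ 0.25,  0.31,  1.74, -0.  ,  1.1 ,  0.25])]
-1.5707963267948966 [array([-0.21,  0.26,  1.8 , -0.  ,  1.08,  2.93]), array([ 0.25,  0.31,  1.74,  0.  ,  1.1 , -2.9 ])]
2.9 [ 541.17272042 -111.34366482  219.95532378] [-2.05720435e-01  2.35391547e-01  1.78397714e+00  1.56865462e-04
  1.12226744e+00 -2.06823133e-01]
```

View pics/w1.png

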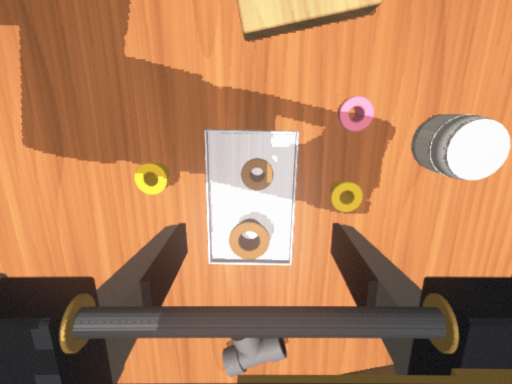

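The wrist view shows the small bronze bushing at (257,174), the larger one at (249,240), yellow at (151,179) and (347,197), and pink at (357,114). The choice stands. Next I fit the flange outline from closer in, where the crop can also confirm it.

```bash
cat >> h.py <<'E'
def bronze(c,near,z,dark=False):
    hsv=cv2.cvtColor(c["img"],cv2.COLOR_BGR2HSV)
    m=cv2.inRange(hsv,(5,110,40),(22,255,255))
    n,l,s,ce=cv2.connectedComponentsWithStats(m)
    i=1+min(range(n-1),key=lambda k:np.hypot(*(ce[k+1]-near))+(1e4 if s[k+1,4]<100 else 0))
    cn=max(cv2.findContours(np.uint8(l==i),cv2.RETR_EXTERNAL,cv2.CHAIN_APPROX_NONE)[0],key=len).reshape(-1,2)
    w=onplane(c,cn,z); (x,y),r=cv2.minEnclosingCircle(np.float32(w[:,:2]))
    e=cv2.fitEllipse(np.float32(w[:,:2]))
    return s[i],(x,y,r),e,cn
E
python3 - <<'E'
from h import *
import pickle
c=pickle.load(open("w1.pkl","rb"))
s,ci,e,cn=bronze(c,(257,174),40); print(s,np.round(ci,1),e)
s,ci2,e2,cn=bronze(c,(249,240),40); print(s,np.round(ci2,1),e2)
print(pts(c,[[247,168],[267,180],[257,184],[220,180],[220,145]]).round(1))
ctrl.gripper_to(64)
# shift back toward -y so camera sees, descend
x,y=e[0]
ctrl.move_ptp([x,y,110],[np.pi,0,np.pi/2])
c=grab("wrist"); pickle.dump(c,open("w2.pkl","wb")); cv2.imwrite("pics/w2.png",c["img"])
print(ctrl.get_obs()["position"],ctrl.get_obs()["t"])
E
```

```text
[246 160  26  23 156] [ 541.5 -108.9   18.1] ((542.3133544921875, -108.34620666503906), (26.20443344116211, 31.32602882385254), 58.728843688964844)
[230 223  39  36 617] [ 529.3 -200.3   25.7] ((529.41259765625, -200.46168518066406), (44.74991989135742, 46.58940887451172), 91.24508666992188)
[[ 528.  -103.3   39.9]
 [ 552.5 -118.3   39.6]
 [ 540.2 -123.7   38.6]
 [ 489.7 -127.5    3.4]
 [ 491.4  -80.2    3. ]]
[ 543.60685512 -108.65335572  111.56669714] 4.05
```

View pics/w2.png

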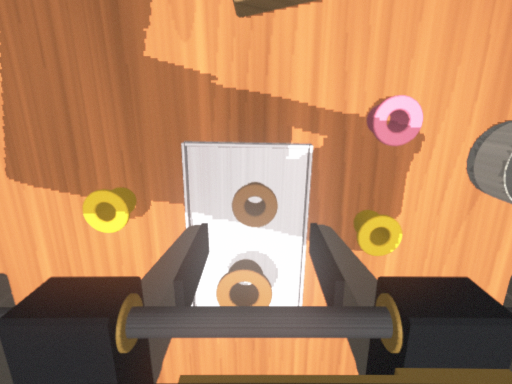

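The bushing is centred between the fingers at (255,205) and clear of the lips. Because it is in shadow, I'll use height from the range image as the mask.

```bash
cat >> h.py <<'E'
def top(c,xy,z0,z1,rad):
    v,u=np.mgrid[0:384,0:512]; uv=np.c_[u.ravel(),v.ravel()]; p=pts(c,uv)
    k=(p[:,2]>z0)&(p[:,2]<z1)&(np.hypot(*(p[:,:2]-xy).T)<rad)&(c["range_z"].ravel()>0)
    return p[k],uv[k]
E
python3 - <<'E'
from h import *
import pickle
c=pickle.load(open("w2.pkl","rb"))
p,uv=top(c,(542,-109),33,46,30)
print(len(p),p.mean(0),np.percentile(p,[1,99],axis=0).round(1), uv.min(0),uv.max(0))
m=np.zeros((384,512),np.uint8); m[uv[:,1],uv[:,0]]=1
cn=max(cv2.findContours(m,cv2.RETR_EXTERNAL,cv2.CHAIN_APPROX_NONE)[0],key=len).reshape(-1,2)
w=onplane(c,cn,40)[:,:2]; print(cv2.fitEllipse(np.float32(w)),cv2.minEnclosingCircle(np.float32(w)))
hsv=cv2.cvtColor(c["img"],cv2.COLOR_BGR2HSV); m=cv2.inRange(hsv,(3,90,25),(24,255,255)); m[:150]=0;m[270:]=0;m[:,:195]=0;m[:,300:]=0
m=cv2.morphologyEx(m,cv2.MORPH_OPEN,np.ones((3,3)))
cn=max(cv2.findContours(m,cv2.RETR_EXTERNAL,cv2.CHAIN_APPROX_NONE)[0],key=len).reshape(-1,2)
w=onplane(c,cn,40)[:,:2]; print(cn.min(0),cn.max(0),cv2.fitEllipse(np.float32(w)),cv2.minEnclosingCircle(np.float32(w)))
E
```

```text
1316 [ 539.58409244 -110.8032771    39.20672808] [[ 521.1 -130.1   34.7]
 [ 558.5  -92.3   40.9]] [232 183] [277 227]
((539.619873046875, -110.7762451171875), (38.751834869384766, 39.88801956176758), 3.258568048477173) ((539.6416015625, -110.69831848144531), 20.277454376220703)
[233 184] [276 223] ((540.07373046875, -109.1314468383789), (33.03095245361328, 35.88837432861328), 77.91031646728516) ((539.959228515625, -110.05237579345703), 19.127849578857422)
```

```bash
python3 - <<'E'
from h import *
import pickle
ctrl.move_l([539.6,-110.7,60],max_speed=120)
ctrl.move_l([539.6,-110.7,19],max_speed=60,threshold=8)
o=ctrl.get_obs(); print(o["position"],o["force"])
ctrl.gripper_to(20); o=ctrl.get_obs(); print(o["grip_width"],o["force"],o["t"])
ctrl.move_l([539.6,-110.7,120],max_speed=120)
o=ctrl.get_obs(); print(o["grip_width"],o["force"],o["t"])
# above the hub, offset in -y so the wrist camera sees it
ctrl.move_ptp([567,110,190],[np.pi,0,np.pi/2])
c=grab("wrist"); pickle.dump(c,open("w3.pkl","wb")); cv2.imwrite("pics/w3.png",c["img"])
print(ctrl.get_obs()["position"],ctrl.get_obs()["t"])
E
```

```text
[ 539.69025711 -110.72814102   19.0208927 ] [-0.22301902 -0.12369289  0.20933235]
38.095788793585356 [ 0.20964902 -0.21420822  2.92336029] 5.9667
38.30058546884911 [ 0.27761633 -0.42783138 -1.37206253] 6.9583
[566.5014257  108.64197284 189.08457176] 7.9333
```

View pics/w3.png

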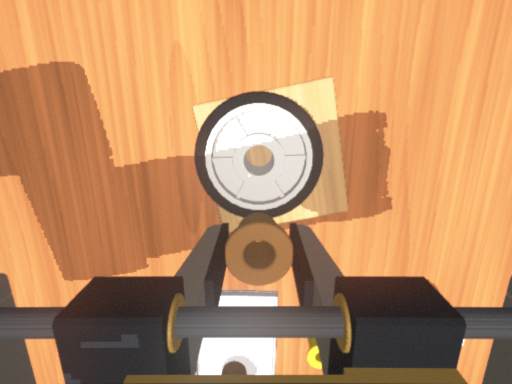

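Bushing is in the grip: flange at (260,255), nose at (258,220). The hub bore is at (259,158). Now the numbers for both.

```bash
cat >> h.py <<'E'
def plane(p):
    k=np.ones(len(p),bool)
    for _ in range(4):
        A=np.c_[p[:,:2]-p[k,:2].mean(0),np.ones(len(p))]; s=np.linalg.lstsq(A[k],p[k,2],rcond=None)[0]; r=p[:,2]-A@s; k=abs(r)<max(1,2*r[k].std())
    return s,k
def circ(c,uv,z):
    m=np.zeros((384,512),np.uint8); m[uv[:,1],uv[:,0]]=1
    cs,h=cv2.findContours(m,cv2.RETR_CCOMP,cv2.CHAIN_APPROX_NONE)
    for q in sorted(cs,key=len)[-3:]:
        if len(q)>12:
            w=np.float32(onplane(c,q.reshape(-1,2),z)[:,:2]); e=cv2.fitEllipse(w); print("  ell",np.round(e[0],1),np.round(e[1],1),len(q))
E
python3 - <<'E'
from h import *
import pickle
c=pickle.load(open("w3.pkl","rb"))
t=np.array([566.5,108.6]); z=189+21.5
p,uv=top(c,t,z-6,z+6,19); s,k=plane(p); print("flange",len(p),s,p[k].mean(0)); circ(c,uv,s[2])
p,uv=top(c,t,z-6,z+6,30); circ(c,uv,s[2])
g,_=top(c,(567,148),40,120,80); print(np.histogram(g[:,2],bins=range(40,121,4)))
g,_=top(c,(567,148),60,100,23); s,k=plane(g); print("hub",s,g[k].mean(0))
g,uv=top(c,(567,148),s[2]-3,s[2]+3,40); circ(c,uv,s[2])
# bore edge by colour: non-white in hub region
hsv=cv2.cvtColor(c["img"],cv2.COLOR_BGR2HSV); m=cv2.inRange(hsv,(0,70,0),(30,255,255)); m[:130]=0;m[190:]=0;m[:,:230]=0;m[:,290:]=0
v,u=np.nonzero(m); circ(c,np.c_[u,v],s[2])
E
```

```text
flange 2605 [-2.23926780e-02 -4.44152381e-04  2.09544333e+02] [566.33166382 108.97894276 209.54781429]
  ell [567.3 110.1] [16.1 17.6] 82
  ell [566.3 108.6] [37.4 38.1] 206
  ell [567.3 110.1] [16.1 17.6] 82
  ell [567.1 110.2] [39.  50.4] 325
(array([ 479,   27,   23,   23,   28,   24, 1130, 2923,  727, 2421, 3619,
       1386,    0,    0,    0,    0,    0,    0,    0,    0]), array([ 40,  44,  48,  52,  56,  60,  64,  68,  72,  76,  80,  84,  88,
        92,  96, 100, 104, 108, 112, 116, 120]))
hub [-1.98662942e-03 -2.50990390e-01  8.13410798e+01] [566.99844639 152.07633988  81.55367282]
  ell [555.1 155. ] [2.4 4.8] 13
  ell [566.4 140.1] [28. 30.] 59
  ell [559.8 471.4] [213. 569.] 103
  ell [567.1 144.3] [18.5 23.7] 62
```

```bash
python3 - <<'E'
from h import *
import pickle
ctrl.move_l([566.5,100,150],max_speed=150); ctrl.dwell(.2)
o=ctrl.get_obs(); print(o["position"],o["force"],o["t"])
c=grab("wrist"); pickle.dump(c,open("w4.pkl","wb"))
v,u=np.mgrid[0:384,0:512]; uv=np.c_[u.ravel(),v.ravel()]; p=pts(c,uv)
img=p[:,2].reshape(384,512)
vis=cv2.applyColorMap(np.uint8(np.clip((img-30)*4,0,255)),cv2.COLORMAP_JET)
a=np.hstack([c["img"][40:300,130:390],vis[40:300,130:390]]); cv2.imwrite("pics/w4.png",cv2.resize(a,None,fx=1.5,fy=1.5))
t=o["position"]; z=t[2]+21
q,uv2=top(c,t[:2],z-6,z+6,19); s,k=plane(q); print("flange",len(q),s,q[k].mean(0)); circ(c,uv2,s[2])
E
```

```text
[567.21967202 100.05558935 150.96308566] [ 0.30827809  0.91431002 -0.95036071] 8.5583
flange 2670 [-2.06943717e-02 -4.61420609e-05  1.71330773e+02] [567.02544924 100.67855735 171.33011151]
  ell [568.  101.1] [15.9 17.5] 82
  ell [566.9 100.4] [37.7 38.2] 203
```

View pics/w4.png

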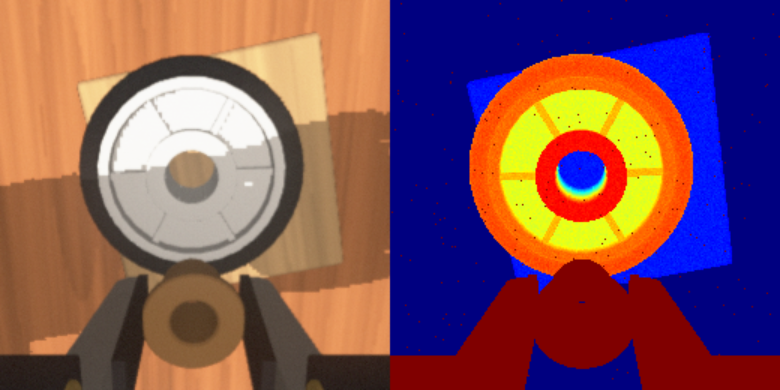

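The height map shows the hub ring clearly around (257,157). I'll fit that ring.

```bash
python3 - <<'E'
from h import *
import pickle
c=pickle.load(open("w4.pkl","rb"))
v,u=np.mgrid[0:384,0:512]; uv=np.c_[u.ravel(),v.ravel()]; p=pts(c,uv)
r=np.hypot(*(uv-[257,157]).T); k=(r>21)&(r<27); zh=np.median(p[k,2]); print("hub z",zh)
s,kk=plane(p[k]); print(s)
m=(abs(p[:,2]-zh)<2.2)&(r<38); q=cv2.medianBlur(np.uint8(m.reshape(384,512)),3); vv,uu=np.nonzero(q); circ(c,np.c_[uu,vv],zh)
m=(p[:,2]>zh-9)&(r<110)&(uv[:,1]<205); print(np.median(p[(r>62)&(r<68)&(uv[:,1]<190),2]))
b=(abs(p[:,2]-(zh-46))<2.5)&(r<140)&(r>78)&(uv[:,1]<220); print("block",np.median(p[b,2]))
E
```

```text
hub z 85.27187519551468
[6.37892899e-04 6.35995029e-04 8.52496035e+01]
  ell [566.9 140.4] [29.1 29.4] 102
  ell [566.9 140.3] [48.8 49.1] 172
80.07712572507782
block 39.229947278597535
```

```bash
python3 - <<'E'
from h import *
import pickle
c=pickle.load(open("w4.pkl","rb"))
q,uv=top(c,(567.2,100),165,177,21.5)
d=q[:,2]-(171.33-.0207*(q[:,0]-567.0)); k=abs(d)<1.5
m=np.zeros((384,512),np.uint8); m[uv[k,1],uv[k,0]]=1; m=cv2.medianBlur(m,3); v,u=np.nonzero(m); circ(c,np.c_[u,v],171.3)
p=pts(c,np.c_[u,v]); print(p[:,:2].mean(0),[np.percentile(p[:,i],[.5,99.5]).round(1) for i in(0,1)])
E
```

```text
ell [568. 100.] [18.2 18.4] 86
  ell [568.   99.9] [38.8 39.6] 187
[567.97103064 100.57163771] [array([549., 587.]), array([ 80.5, 119.2])]
```

```bash
python3 - <<'E'
from h import *
rot=(R.from_euler('y',-.0207)*R.from_euler('xyz',[np.pi,0,np.pi/2])).as_euler('xyz')
X,Y=566.5,140.35
ctrl.move_l([X,Y,120],rot,max_speed=100); ctrl.dwell(.3)
o=ctrl.get_obs(); print(o["position"],o["force"],o["tool_rot"])
e=o["position"]-[X,Y,120]; X-=e[0]; Y-=e[1]
ctrl.move_l([X,Y,105],max_speed=60)
f0=ctrl.get_obs()["force"]
for z in np.arange(103,87.5,-1.5):
    hit=ctrl.move_l([X,Y,z],max_speed=15,threshold=14); o=ctrl.get_obs()
    print(z,hit,o["position"].round(2),(o["force"]-f0).round(1),(1000*o["moment"]).round(0),o["t"])
    if hit or o["force"][2]-f0[2]>14: break
c=grab("wrist"); import pickle; pickle.dump(c,open("w5.pkl","wb")); cv2.imwrite("pics/w5.png",c["img"])
E
```

```text
[566.73818368 140.060134   120.31081321] [-0.54043444 -1.10856988 -1.01379151] [ 3.12037990e+00 -8.99116974e-05  1.57031539e+00]
103.0 False [566.29 140.66 103.02] [-0.8  0.6  0.2] [-70.  71. -23.] 10.2417
101.5 False [566.21 140.64 101.46] [ 0.4 -0.4 -0.1] [-155.   85.   43.] 10.4917
100.0 False [566.2  140.59  99.91] [-0.6  0.  -0.4] [-88.  89. -21.] 10.7417
98.5 False [566.2  140.64  98.4 ] [-0.1 -1.1 -0.8] [-58.  77. -18.] 10.9917
97.0 False [566.21 140.6   96.87] [ 0.5 -0.7 -0.1] [-34.  72.  20.] 11.2417
95.5 False [566.23 140.64  95.39] [ 0.1  0.9 -0.2] [-35.  83.  15.] 11.4917
94.0 False [566.27 140.64  93.92] [-0.1 -0.7 -0.3] [-77.   9.  28.] 11.7417
92.5 False [566.37 140.67  92.47] [ 0.8 -0.2 -0.1] [ -9. -19.  18.] 11.9917
91.0 False [566.47 140.67  90.94] [ 0.9 -0.5 -0.7] [  -9. -230.   13.] 12.2417
89.5 False [566.52 140.69  89.52] [ 2.4  1.  -0.7] [  54. -390.    9.] 12.4917
88.0 False [566.54 140.69  88.04] [2.3 0.6 1.5] [  60. -437.   58.] 12.7417
```

View pics/w5.png

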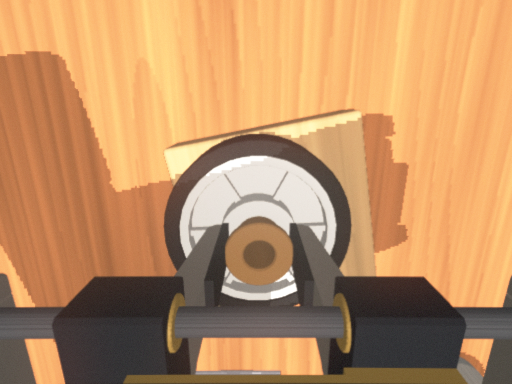

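```bash
cat >> h.py <<'E'
def flange(c,xy,z,w=4):
    q,uv=top(c,xy,z-w,z+w,21.5); s,k=plane(q); m=np.zeros((384,512),np.uint8); m[uv[k,1],uv[k,0]]=1; m=cv2.medianBlur(m,3); v,u=np.nonzero(m)
    print("flange",k.sum(),s.round(4)); circ(c,np.c_[u,v],s[2])
E
python3 - <<'E'
from h import *
import pickle
c=pickle.load(open("w5.pkl","rb")); flange(c,(566.9,140.4),108.4)
E
```

```text
flange 2483 [-7.000000e-04  1.300000e-02  1.083822e+02]
  ell [566.9 140.3] [18.6 19. ] 90
  ell [566.9 140.4] [38.6 38.8] 192
```

```bash
python3 - <<'E'
from h import *
ctrl.gripper_to(56); o=ctrl.get_obs(); print(o["position"],o["force"],o["grip_width"])
p=o["position"]
ctrl.move_l([p[0],p[1],125],max_speed=100)
ctrl.move_l([566.9,140.35,125],[np.pi,0,np.pi/2],max_speed=60)
ctrl.gripper_to(12); ctrl.dwell(.3)
o=ctrl.get_obs(); print(o["position"],o["force"],o["grip_width"],o["t"])
import pickle; c=grab("wrist"); pickle.dump(c,open("w6.pkl","wb")); flange(c,(566.9,140.4),108.4)
f0=np.mean([ctrl.get_obs()["force"][2] for _ in range(3)])
X,Y=np.array([566.9,140.35])*2-o["position"][:2]
ctrl.move_l([X,Y,112],max_speed=60)
hit=ctrl.move_l([X,Y,105],max_speed=8,threshold=5); o=ctrl.get_obs(); print(hit,o["position"],o["force"][2]-f0,o["moment"],o["t"])
np.save("f0.npy",[f0,X,Y])
E
```

```text
[565.97912089 140.52450633  87.85114196] [ 0.40087907 -0.06522625  0.45765785] 55.76392369802479
[566.89693069 140.36139213 125.00053842] [-0.33940937  0.05217466  0.62225519] 12.196836278061072 15.0917
flange 1045 [7.000000e-04 1.390000e-02 1.084176e+02]
  ell [567.9 126.7] [12.2 14.3] 59
  ell [566.7 149.8] [18.8 37.7] 129
False [567.06395225 140.44986103 105.08222592] 3.685147363144179 [0.3327445  0.06908121 0.00479699] 16.5333
```

```bash
python3 - <<'E'
from h import *
f0,X,Y=np.load("f0.npy")
z=105.
while z>92.5:
    z-=1.25; hit=ctrl.move_l([X,Y,z],max_speed=10,threshold=14); o=ctrl.get_obs(); F=o["force"][2]-f0
    print(round(z,2),hit,o["position"].round(2),round(F,1),o["moment"].round(2),round(o["t"],2))
    if hit or F>20: break
E
```

```text
103.75 False [567.03 140.33 103.71] 1.9 [ 0.3  -0.09 -0.03] 16.81
102.5 False [567.05 140.44 102.56] 3.5 [0.36 0.   0.02] 17.08
101.25 False [567.07 140.47 101.41] 3.9 [ 0.45  0.09 -0.03] 17.36
100.0 False [567.07 140.47 100.18] 4.6 [0.46 0.03 0.02] 17.63
98.75 False [567.06 140.5   98.93] 4.8 [0.47 0.08 0.  ] 17.91
97.5 False [567.09 140.51  97.7 ] 5.0 [0.52 0.1  0.  ] 18.18
96.25 False [567.08 140.52  96.44] 5.6 [0.53 0.07 0.01] 18.46
95.0 False [567.08 140.53  95.26] 4.9 [ 0.52  0.14 -0.04] 18.73
93.75 False [567.07 140.55  94.16] 7.9 [ 0.52  0.21 -0.04] 19.01
92.5 False [567.1  140.58  93.05] 8.9 [ 0.5   0.35 -0.  ] 19.28
```

```bash
python3 - <<'E'
from h import *
f0,X,Y=np.load("f0.npy")
z=92.5
def rd(n=4):
    a=[]
    for _ in range(n): ctrl.dwell(.03); o=ctrl.get_obs(); a.append(o["force"][2]-f0)
    return np.mean(a),o
while z>86.5:
    z-=.3; ctrl.move_l([X,Y,z],max_speed=6,threshold=8); F,o=rd()
    print(round(z,2),o["position"].round(2),round(F,1),o["moment"].round(2),round(o["t"],2))
    if F>25.2: break
for _ in range(3):
    ctrl.dwell(.2); print(rd())
E
```

```text
92.2 [567.09 140.59  92.87] 10.5 [ 0.53  0.39 -0.02] 19.67
91.9 [567.16 140.61  92.67] 10.2 [0.5  0.47 0.02] 20.05
91.6 [567.1  140.6   92.34] 10.5 [ 0.54  0.47 -0.01] 20.43
91.3 [567.13 140.63  92.06] 10.3 [ 0.47  0.48 -0.02] 20.82
91.0 [567.12 140.63  91.75] 11.1 [ 0.45  0.49 -0.  ] 21.2
90.7 [567.12 140.6   91.46] 10.7 [ 0.56  0.47 -0.02] 21.58
90.4 [567.15 140.62  91.27] 12.0 [ 0.44  0.55 -0.04] 21.97
90.1 [567.1  140.63  91.22] 14.8 [ 0.46  0.71 -0.  ] 22.35
89.8 [567.14 140.61  91.2 ] 17.8 [0.41 0.92 0.02] 22.73
89.5 [567.14 140.63  91.17] 20.7 [ 0.36  1.1  -0.02] 23.12
89.2 [567.19 140.65  91.19] 23.9 [ 0.26  1.28 -0.03] 23.5
88.9 [567.16 140.66  91.15] 26.7 [ 0.27  1.51 -0.02] 23.88
(np.float64(26.4554261646098), {'t': 24.2167, 'qpos': array([2.40317765e-01, 4.34318676e-01, 1.82374683e+00, 4.65872084e-04,
       8.82639506e-01, 2.40121150e-01]), 'qvel': array([ 0.00043832,  0.00110865,  0.00125724, -0.00105079,  0.00158919,
        0.0001948 ]), 'joint_torque': array([-1.94550164e+00, -4.41868150e+01, -2.24734694e+01, -8.77331793e-01,
       -2.43068554e+00, -4.95530563e-03])
[... 1001 characters left out ...]
64(26.663613542277602), {'t': 24.8833, 'qpos': array([2.40281786e-01, 4.34308128e-01, 1.82369968e+00, 4.25309265e-04,
       8.82608674e-01, 2.40119090e-01]), 'qvel': array([-1.47766678e-03, -2.40551853e-03,  2.84504085e-07,  9.79200184e-04,
       -5.48067066e-04,  3.47209236e-04]), 'joint_torque': array([-1.94585770e+00, -4.41867650e+01, -2.24737269e+01, -8.77437405e-01,
       -2.43067659e+00, -4.94018110e-03]), 'position': array([567.21493392, 140.64231057,  91.16297372]), 'tool_rot': array([ 3.14072272e+00, -5.51481032e-04,  1.57068929e+00]), 'force': array([-7.28601253,  1.72214109, 27.10864905]), 'moment': array([0.23995398, 1.49804652, 0.02343479]), 'grip_width': 11.910547706083264})
```

It bottomed sharply at 91.2 and held about 26.7 N for a second. Now I back off and check.

```bash
python3 - <<'E'
from h import *
import pickle
f0,X,Y=np.load("f0.npy")
ctrl.move_l([X,Y,130],max_speed=80)
ctrl.move_ptp([567,90,190],[np.pi,0,np.pi/2]); ctrl.dwell(.3)
c=grab("wrist"); pickle.dump(c,open("w7.pkl","wb")); flange(c,(566.9,140.4),90.3,2.5)
p,uv=top(c,(566.9,140.4),60,95,70); r=np.hypot(*(p[:,:2]-[566.9,140.4]).T)
print("hub ring",np.median(p[(r>22)&(r<24),2]))
for a,b in((22,24),(51,60)):
    k=(r>a)&(r<b); s,kk=plane(p[k]); print(a,s.round(4))
cv2.imwrite("pics/w7.png",c["img"])
o=ctrl.get_obs(); print(o["t"],o["force"])
E
```

```text
flange 1070 [3.60000e-03 2.70000e-03 9.03189e+01]
  ell [567.  140.3] [18.8 19.1] 58
  ell [566.9 140.2] [38.4 38.7] 123
hub ring 85.48100657515408
22 [-1.50000e-03 -1.00000e-03  8.54829e+01]
51 [ 6.00000e-04 -1.20000e-03  8.10125e+01]
26.3083 [-0.25701092  0.4968941  -0.14652932]
```

View pics/w7.png

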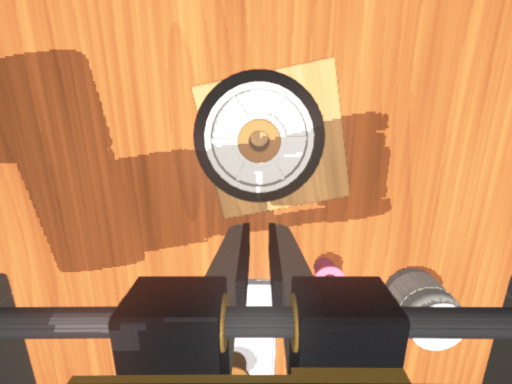

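The bushing's flange sits concentric on the hub at (259,140). Its top is 4.9 mm above the hub ring (5 nominal), with tilt under 0.005 rad. The wheel is flat on the block and the gripper is clear.

```bash
python3 -c "
from cell import ctrl
ctrl.hand_in()"
```

```text
the job is handed in; nothing more can be done
```

I pressed the smaller bronze bushing into the wheel's hub until it bottomed, bedded it, and handed the job in after about 26 s of robot time; the hand-in gives no verdict.

- **Pressing:** I gripped the bushing by its flange, corrected a 0.02 rad tilt and started it about 14 mm into the bore. I then let go and pressed on the flange with the fingers almost closed. The push rose from about 4 to 12 N and then climbed sharply at the bottom.
- **Bedding:** I held about 26.7 N for 1 s. The highest force reading was about 27 N, well below the 36 N at which the hub splits.
- **Last checks:**
  - The flange's top is 4.8–4.9 mm above the hub face (5 mm nominal).
  - The bushing is within about 0.2 mm of the hub's axis.
  - The bushing's tilt is about 0.005 rad.
  - The wheel is flat to within 0.002 rad.
  - The gripper is clear.
- **Disagreements:** The gripper read about 38 mm on the 40 mm flange, and there was a sideways force of about 7 N while bedding. Neither showed in the final measurements.
- **Not measured:** I did not measure the bystander objects again at the end. The arm met no unexpected contact on the way.

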